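# Re-set the stop collar of a dish positioning jig

### The arm

A 7-joint arm with a two-finger parallel gripper is mounted at the origin on a cart in front of the work surface, level with it; the furniture and walls round the work are solid. World frame = base frame: x ahead of the robot, y to its left, z up, the work surface at z = 0. Lengths are in m, angles in degrees, forces in N, time in s.
With the tool pointing down it reaches from about 0.425 to 0.875 m from the base axis. Payload 4.7 kg.
Tool frame: the origin (TCP) lies between the finger pads; the fingertips stand 8 mm ahead of it and the grasp point (between the pads) lies 11 mm behind it (env.tip_extent is the distance from the TCP to the fingertips, in m); z points along the fingers, y is the line along which they close (so a half turn about z gives the same grasp; the last joint's range is limited). The gripper opens to 87 mm and grips with 3 to 60 N. Pads are 19 mm wide; open, the fingers measure 117 mm over their backs; the gripper's body (75 mm by 190 mm) begins 51 mm behind the grasp point.
Start: joints at [64.406, 18.392, -4.016, 83.108, 1.295, 78.541, -3.26], TCP at [0.289, -0.582, 0.231] pointing down, gripper open.
Joint ranges: [-163.93, 163.93], [-17.29, 119.83], [-79.2, 71.16], [3.27, 140.29], [-89.18, 269.18], [5.43, 117.66], [-154.24, 154.24]. Speed limits (degrees/s): [147.25, 147.25, 180, 180, 180, 180, 180].

### API

Orientations are given as [roll, pitch, yaw] about the fixed x, y, z axes, in that order (R = Rz(yaw) Ry(pitch) Rx(roll)).
In Python, from cell import sensors, vision, workorder, env gives the robot as it stands.
- The arm moves only by the tool drive_tool, never from a script. Its argument "moves" is a list of rows, each an object of numbers: "x", "y", "z": the shift along the tool's x, y, z in mm; "rx", "ry", "rz": the turn, a rotation vector about the tool's x, y, z in rad; "fingers": the closure, from -1 (fully open) to 1 (shut). In form: [{"x": .., "y": .., "z": .., "rx": .., "ry": .., "rz": .., "fingers": ..}, ...]. A call has 1 to 20 rows; each row is the pose to reach, as a shift and turn from the pose commanded when the call began, along the tool's axes at that moment; what a row does not reach only later rows make up. A row lasts 1/8 s, in which the tool goes at most 62.5 mm and 10.7 degrees, less where a joint would pass 70% of its speed; a pose out of reach is approached as far as the arm can. A call with a gripper value outside its range is refused whole. The fingers move at their own pace and stop on an object; "force" is the grip in N (left out, the last holds). Time passes only in rows, so rows that repeat a pose let the fingers close. It gives the time, the measured TCP pose, the force, the opening and the grip force at its end, in the units of the state.
- sensors.get_obs(): the state, without advancing time (a new reading comes with each control period).
- vision.read_camera(name): name is "side" or "top"; returns a dict with "image" (384x512x3 uint8, red, green, blue), "fx", "fy", "cx", "cy" (pixels), "R" (3x3) and "t" (3): a world point X has camera coordinates R X + t. Camera axes: x right, y down, z forward; pixel columns grow to the right and rows downward; lengths in m; the calibration is good to about 2 mm. A picture is of the moment at which its call begins. There is no depth.
- workorder.sign_off(): hands the job in; it is judged then, once.
The state is a dict: "time_s": time; "qpos": joint angles; "joint_velocities": joint speeds; "effort": joint torques, N m; "tool_pos": TCP position; "tool_rot": TCP orientation; "force": force on the tool from outside, world axes, zero at the start; "wrist_torque": the same for the moment, N m; "grip_width": finger opening in m; "grasp_force": force on a finger pad.
Only numpy, scipy, OpenCV 4.12 (cv2) and the standard library are available. Lean on these libraries where they do the work, as an engineer would, in place of code of your own. Each camera call takes 0.05 s, during which the arm holds its last target. There are 200 camera calls.

### The job

Pin the petri dish in the positioning jig: undo the orange wing screw before shifting the dark collar it holds, then slide the collar along its rod until its sprung nose has pushed the dish home against both brass posts and presses it with about 8 N. Hold it there while you do the wing screw fully up again, so that the dish stays pinned like that when you let go. The dish is fragile: never press it with more than about 15 N, and leave the other things on the bench where they are.

Things in the scene. Friction and masses are not known exactly. Their poses are not given: they have to be found in the camera images.
- jig: dish positioning jig, fixed to the worktop: aluminium base plate 280x120x10 mm, origin under its centre, z up, x along the plate in the clamping direction. Its steel guide rod (14 mm thick, axis 46 mm above the worktop, y = 0) runs along x from a dark support block (x -140 to -112 mm, top 60 mm high) to a black end cap at x = 6 to 12 mm
- home (a point): point on the jig's plate, 10 mm above the worktop, at x = 70, y = 0 mm in the jig's frame: where the dish's centre is when it is home against both back posts. The smooth brass posts are 12 mm thick, their tops 30 mm above the worktop, at x = 109, y = +33 and -33 mm in the jig's frame
- collar: dark shaft collar, 40 mm diameter, 28 mm long, on the guide rod; origin at its centre on the rod's axis, axes as the jig's. Slides only along the jig's x, centre from x = -95 to -8 mm, starting below -65 mm. Wing screw loose: about 1.5 N of sliding friction; tight: holds about 30 N or more. Its top is 66 mm above the worktop. It can be slid by the gripped wing
- plunger (a point): point in the collar's frame, 28 mm below its centre (18 mm above the worktop), on the axis of its sprung nose, which points along the jig's +x with a flat, slippery white plastic face 30 mm wide, 12 high. The free face is 50 mm ahead of this point, but set up to 6 mm longer or shorter, unknown, in each run. It gives way by up to 10.5 mm, 1.5 N per mm from the first touch, then bottoms
- thumbscrew (a joint): wing screw on top of the collar, rad: 0 fully tight (stop), 1.3 fully loose (stop). Positive is anticlockwise seen from above = loosening. Above 0.9 the collar is quite free; below 0.3 it is tight. Starts at 0 to 0.2. Turning takes about 0.1 to 0.2 N m; it stays where it is left and does not rise as it turns
- wing (a point): middle of the orange wing of that screw, on its vertical axis, 84 mm above the worktop, straight above the collar's centre. The wing is an upright bar 36 mm long, 9 mm thick, 20 mm high (74 to 94 mm above the worktop); the point's y axis runs along its length, x across its thickness. At thumbscrew = 0 the point's axes are the jig's
- panel (a point): middle of the front edge of the fixed upright glass side panel of this bench, which stands left of the jig: a thin sheet in the x-z plane from here (x = 0.48 m) back along +x, up to 0.65 m above the worktop. A second one stands 0.15 m further to the left. An arm coming from the left must draw back in front of both edges before it swings over to the jig
- dish: loose petri dish with lid, lying flat on the jig's plate between nose and posts, 90.4 mm across, 16 mm high, 28 g; origin at the centre of its underside, 10 mm above the worktop. At the start it lies 8 to 20 mm short of the posts and up to 6 mm off line
- lidded_pot: bystander: low white pot with lid, 74 mm wide, 44 high; origin at the centre of its underside
- spirit_flask: bystander: round stoppered glass flask, 72 mm wide, 110 high; origin at the centre of its underside
- forceps: bystander: steel forceps 203x16x10 mm lying flat; origin under the middle
- vial_red: bystander: red-capped glass vial, 24 mm wide, 52 high; origin at the centre of its underside
- vial_black: bystander: black-capped glass vial, 24 mm wide, 52 high; origin at the centre of its underside
- marker: bystander: blue marker pen, 132 mm long, 14 thick, lying flat; origin under the middle
- bar (a joint): hidden joint for a test, value in m
- shoe: hidden part for a test

How it is judged (in metres and radians):
On the way, in this order (a step that is already met when the one before it is completed fails the run):
1. the wing screw is undone (past 1.0 rad) while the collar is still within 4 mm of where it was (value of joint thumbscrew above 1 rad and distance of collar from where it was at the start of the episode below 0.004 m), for 0.1 s.
2. with the screw still undone, the nose presses the dish, home against the posts, with 4 to 12 N (value of joint thumbscrew above 0.9 rad and contact force between collar and dish between 4 and 12 N and x of dish in the frame of jig above 0.0675 m and y of dish in the frame of jig between -0.004 and 0.004 m), for 0.2 s.
At the end, for the whole second after the job is handed in: the wing screw is tight (below 0.3 rad), the dish lies flat and at rest home against the posts (centre no more than 2.5 mm short of x = 70 mm and within 4 mm of the jig's centre line), and the released, locked collar's nose presses it with 4 to 12 N (value of joint thumbscrew below 0.3 rad and contact force between collar and dish between 4 and 12 N and x of dish in the frame of jig above 0.0675 m and y of dish in the frame of jig between -0.004 and 0.004 m and angle between dish's own z axis and vertical below 0.05 rad and linear speed of dish below 0.01 m/s and linear speed of collar below 0.005 m/s); the robot touches nothing.
It fails at once if the collar's nose presses the dish with more than 16 N (contact force between collar and dish above 16 N).
It fails at once if another thing on the bench is moved by more than 20 mm (distance of any of lidded_pot, spirit_flask, forceps, vial_red, vial_black, marker from where it was at the start of the episode above 0.02 m).
It also fails if it takes over 67 s, if anything falls off the work surface, if the arm or the gripper's body presses on something with over 40 N, if the wrist force passes 120 N, or if a joint passes its speed limit or range.

## Working session

There is one attempt and no reset: what is moved stays moved. The work goes in short steps, Python scripts to look and compute and a tool call to move; the robot and the scene stay as the last step left them, time stands still between calls to the robot, and variables do not carry over. Pictures are saved under pics/ and viewed, at most 10 in all, crops included, and the job is handed in when it is done.

Besides the shell and the picture viewer there is one more tool, called after "Emit:" as name([rows], argument=value, ...), one row to a line, values as JSON. drive_tool: Moves the arm, as the interface text tells. Its arguments: {"type":"object","properties":{"moves":{"type":"array"},"force":{"type":"number"}},"required":["moves"]}

```bash
ls; mkdir -p pics; python3 - <<'E'
from cell import sensors, vision
import cv2, pickle
o=sensors.get_obs(); print(o)
for n in("top","side"):
    c=vision.read_camera(n); pickle.dump(c,open(f'{n}0.pkl','wb'))
    cv2.imwrite(f'pics/{n}0.png',c["image"][:,:,::-1]); print(n,c["fx"],c["cx"],c["cy"],c["R"],c["t"])
E
```

```text
pics
{'time_s': 0.0, 'qpos': array([64.40666361, 18.43858812, -4.01775118, 83.17385531,  1.29619286,
       78.53837452, -3.2594615 ]), 'joint_velocities': array([ 0.05779114,  0.015019  , -0.1299384 , -0.03247392, -0.02299338,
        0.05565151, -0.0306195 ]), 'effort': array([-6.54580867e-05, -4.91294789e+01, -4.04130695e-01, -3.12522089e+01,
       -6.39413833e-02,  4.38973715e-02,  1.72577943e-04]), 'tool_pos': array([ 0.28876675, -0.58175911,  0.2294763 ]), 'tool_rot': array([-1.79894496e+02,  6.04174619e-03,  2.64059514e+01]), 'force': array([ 0.37788844,  0.30658188, -0.53397526]), 'wrist_torque': array([-0.0610897 , -0.04785251, -0.02332508]), 'grasp_force': 0.0, 'grip_width': 0.08695729392608818}
top 497.70453295858783 257.7010282081763 195.5023114173807 [[ 0.43653872 -0.89966401 -0.00621339]
 [-0.87717251 -0.42406971 -0.22524049]
 [ 0.20000585  0.10377641 -0.97428339]] [-0.543884    0.46181552  1.51897901]
side 467.7418575225299 251.5690547550568 189.72276250650694 [[-0.60841982 -0.79360219  0.00457037]
 [-0.35411962  0.26632508 -0.89647657]
 [ 0.71022856 -0.54705258 -0.44306756]] [0.14059194 0.47284784 0.63983919]
```

View pics/top0.png

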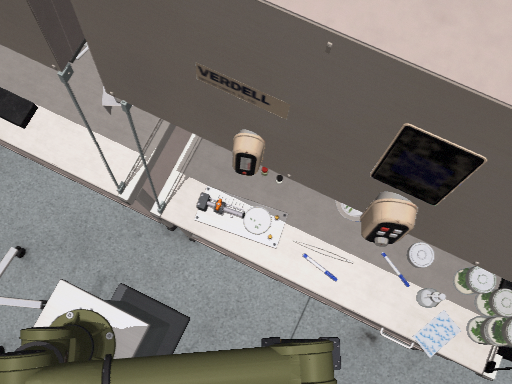

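View pics/side0.png

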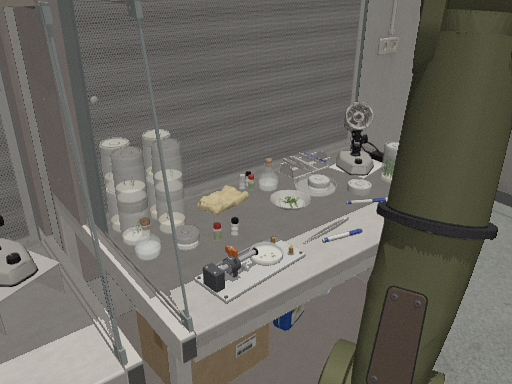

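```bash
python3 - <<'E'
import pickle,cv2,numpy as np
a=pickle.load(open('top0.pkl','rb'))['image'][175:255,185:295,::-1]
b=pickle.load(open('side0.pkl','rb'))['image'][210:300,190:315,::-1]
r=lambda i:cv2.resize(i,(790,int(790*i.shape[0]/i.shape[1])),interpolation=cv2.INTER_CUBIC)
cv2.imwrite('pics/t1.png',r(a));cv2.imwrite('pics/s1.png',r(b))
for n in('top','side'):
    c=pickle.load(open(n+'0.pkl','rb')); print(n,-c['R'].T@c['t'])
E
```

```text
top [ 0.33871361 -0.45110507  1.5805562 ]
side [-0.20144845  0.33566851  0.70674645]
```

View pics/t1.png

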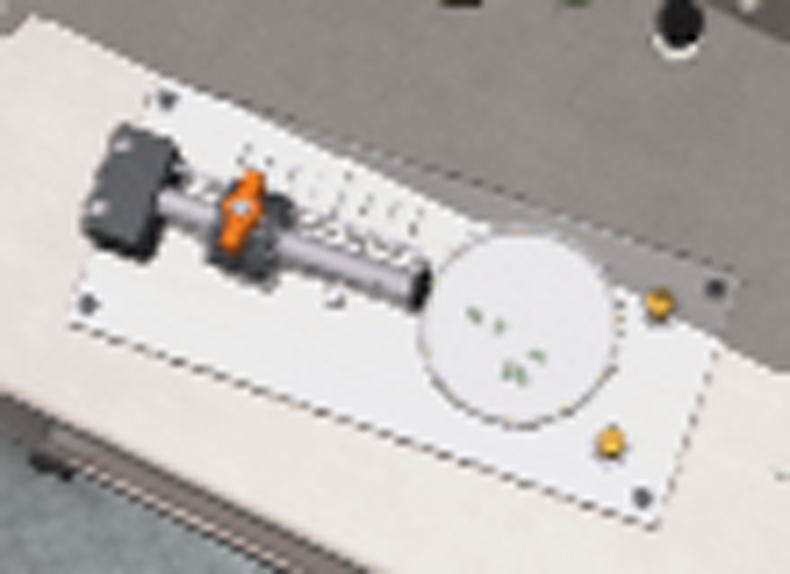

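View pics/s1.png

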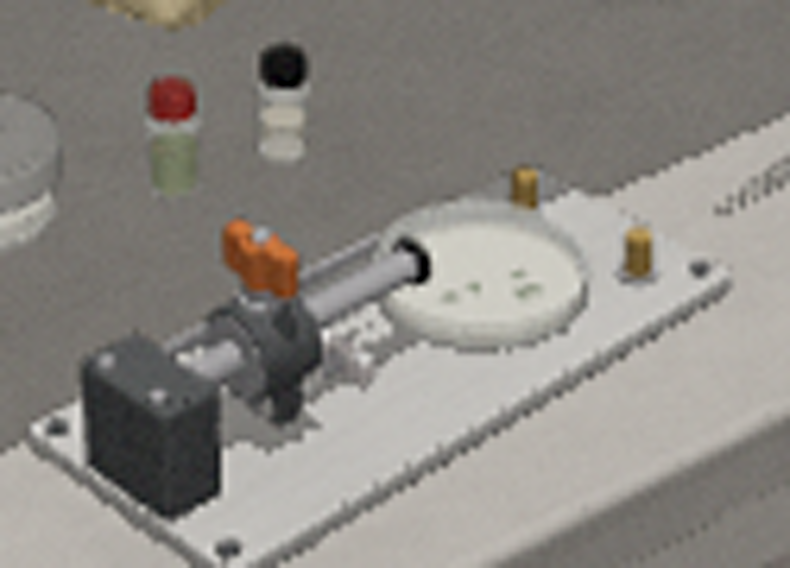

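```bash
cat > h.py <<'E'
import numpy as np,cv2,pickle
def ray(c,u,v):
    d=c['R'].T@np.array([(u-c['cx'])/c['fx'],(v-c['cy'])/c['fy'],1]); return -c['R'].T@c['t'],d/np.linalg.norm(d)
def plane(c,u,v,z):
    o,d=ray(c,u,v); return o+d*(z-o[2])/d[2]
def tri(c1,p1,c2,p2):
    A=[];b=[]
    for c,p in((c1,p1),(c2,p2)):
        o,d=ray(c,*p); P=np.eye(3)-np.outer(d,d); A.append(P); b.append(P@o)
    x=np.linalg.lstsq(np.vstack(A),np.hstack(b),rcond=None)[0]
    o,d=ray(c2,*p2); return x,np.linalg.norm(A[0]@x-b[0])+np.linalg.norm(A[1]@x-b[1])
def mask(c,lo,hi,box):
    h=cv2.cvtColor(c['image'],cv2.COLOR_RGB2HSV); m=cv2.inRange(h,lo,hi); k=np.zeros_like(m)
    x0,y0,x1,y1=box; k[y0:y1,x0:x1]=m[y0:y1,x0:x1]
    v,u=np.nonzero(k); return u,v
E
python3 - <<'E'
from h import *
T=pickle.load(open('top0.pkl','rb'));S=pickle.load(open('side0.pkl','rb'))
t=lambda x,y:((x+.5)/7.18+185-.5,(y+.5)/7.18+175-.5)
s=lambda x,y:((x+.5)/6.32+190-.5,(y+.5)/6.32+210-.5)
tp=dict(bl=(167,98),br=(88,303),fl=(715,288),fr=(642,497),pl=(659,303),pr=(610,442),cap=(415,283))
sp=dict(bl=(57,427),br=(228,548),fr=(700,268),pl=(525,172),pr=(638,232),cap=(412,260))
for k in tp:
    z=.03 if k[0]=='p' else .046 if k=='cap' else .012
    print(k,plane(T,*t(*tp[k]),z).round(4),*( [plane(S,*s(*sp[k]),z).round(4),[np.round(q,4) for q in tri(T,t(*tp[k]),S,s(*sp[k]))]] if k in sp else []))
bl,br,fl,fr=[plane(T,*t(*tp[k]),.01)[:2] for k in('bl','br','fl','fr')]
e=fl-bl+fr-br; print('yaw',np.degrees(np.arctan2(e[1],e[0])),'centre',(bl+br+fl+fr)/4)
lo,hi=(4,170,120),(16,255,255)
o=[]
for c,b in((T,(200,185,235,225)),(S,(215,235,250,265))):
    u,v=mask(c,lo,hi,b); o.append((u.mean(),v.mean())); 
    w,V=np.linalg.eigh(np.cov(u,v)); d=V[:,1]
    p=[plane(c,*(np.array(o[-1])+k*d),.084) for k in(-8,8)]; q=p[1]-p[0]
    print(len(u),o[-1],np.degrees(np.arctan2(q[1],q[0])))
print(tri(T,o[0],S,o[1]),plane(T,*o[0],.088),plane(S,*o[1],.084))
# dish outline, top lid
E
```

```text
bl [ 0.6121 -0.1276  0.012 ] [ 0.609  -0.1275  0.012 ] [array([ 0.6117, -0.128 ,  0.0105]), np.float64(0.0018)]
br [ 0.5128 -0.1389  0.012 ] [ 0.5101 -0.139   0.012 ] [array([ 0.5123, -0.1393,  0.0107]), np.float64(0.0019)]
fl [ 0.6409 -0.3879  0.012 ]
fr [ 0.5421 -0.3988  0.012 ] [ 0.5399 -0.3992  0.012 ] [array([ 0.5415, -0.3994,  0.0113]), np.float64(0.0018)]
pl [ 0.6205 -0.3693  0.03  ] [ 0.6201 -0.3702  0.03  ] [array([ 0.6201, -0.3696,  0.0303]), np.float64(0.0009)]
pr [ 0.5555 -0.3765  0.03  ] [ 0.5559 -0.3777  0.03  ] [array([ 0.5551, -0.3767,  0.0309]), np.float64(0.0005)]
cap [ 0.5792 -0.2703  0.046 ] [ 0.5772 -0.2753  0.046 ] [array([ 0.5772, -0.2723,  0.048 ]), np.float64(0.0048)]
yaw -83.63151330897871 centre [ 0.57725969 -0.26306648]
33 (np.float64(218.15151515151516), np.float64(204.3030303030303)) -170.83758660169906
52 (np.float64(231.8846153846154), np.float64(250.82692307692307)) -2.910829409334588
(array([ 0.5667367 , -0.19565556,  0.08388977]), np.float64(0.0036337808717814687)) [ 0.56739056 -0.19500877  0.088     ] [ 0.56487887 -0.19649565  0.084     ]
```

```bash
python3 - <<'E'
from h import *
T=pickle.load(open('top0.pkl','rb'));S=pickle.load(open('side0.pkl','rb'))
print('panel foot top',plane(T,160,208,0),'top end',plane(T,124,103,.65),'side foot',plane(S,190,326,0), plane(S,137,0,.65))
print('2nd',plane(T,121,190,0),plane(S,122,356,0))
for z in(.65,.8,1.):print('hood edge',z,plane(T,80,45,z),plane(T,330,195,z))
E
```

```text
panel foot top [ 0.48774752 -0.01550443  0.        ] top end [ 0.58442758 -0.02691945  0.65      ] side foot [ 0.48753358 -0.03030515  0.        ] [0.50495858 0.01117048 0.65      ]
2nd [0.48502791 0.12822144 0.        ] [0.49590548 0.12027778 0.        ]
hood edge 0.65 [0.65721301 0.11840506 0.65      ] [ 0.59098127 -0.47638401  0.65      ]
hood edge 0.8 [0.60587284 0.02660349 0.8       ] [ 0.55031726 -0.4723092   0.8       ]
hood edge 1.0 [ 0.53741929 -0.0957986   1.        ] [ 0.49609857 -0.46687612  1.        ]
```

Emit:
drive_tool([
  {"x": 20, "y": -10},
  {"x": 60, "y": -32, "rz": 0.05},
  {"x": 105, "y": -55, "rz": 0.1},
  {"x": 150, "y": -79, "rz": 0.2},
  {"x": 195, "y": -103, "rz": 0.3},
  {"x": 240, "y": -126, "rz": 0.349},
  {"x": 280, "y": -147, "rz": 0.349},
  {"x": 310, "y": -163, "rz": 0.349},
  {"x": 310, "y": -163, "rz": 0.349},
])

```text
invalid input at $.moves[0]: expected keys x, y, z, rx, ry, rz, fingers
```

Emit:
drive_tool([
  {"x": 20, "y": -10, "z": 0, "rx": 0, "ry": 0, "rz": 0, "fingers": -1},
  {"x": 60, "y": -32, "z": 0, "rx": 0, "ry": 0, "rz": 0.05, "fingers": -1},
  {"x": 105, "y": -55, "z": 0, "rx": 0, "ry": 0, "rz": 0.12, "fingers": -1},
  {"x": 150, "y": -79, "z": 0, "rx": 0, "ry": 0, "rz": 0.2, "fingers": -1},
  {"x": 195, "y": -103, "z": 0, "rx": 0, "ry": 0, "rz": 0.28, "fingers": -1},
  {"x": 240, "y": -126, "z": 0, "rx": 0, "ry": 0, "rz": 0.33, "fingers": -1},
  {"x": 280, "y": -147, "z": 0, "rx": 0, "ry": 0, "rz": 0.349, "fingers": -1},
  {"x": 310, "y": -163, "z": 0, "rx": 0, "ry": 0, "rz": 0.349, "fingers": -1},
  {"x": 310, "y": -163, "z": 0, "rx": 0, "ry": 0, "rz": 0.349, "fingers": -1},
])

```text
time_s: 1.23
tool_pos: [0.4967, -0.2928, 0.2306]
tool_rot: [-179.9, -0.1, 6.9]
force: [0.6, -0.5, -0.4]
grip_width: 0.0869
grasp_force: 0.0
```

```bash
cat > st.py <<'E'
from cell import sensors
import numpy as np
o=sensors.get_obs()
for k in('time_s','qpos','tool_pos','tool_rot','force','wrist_torque','grip_width','grasp_force'):print(k,np.round(o[k],4))
E
python3 st.py
```

```text
time_s 1.225
qpos [ 41.1012  10.1553 -14.859   93.5074   2.5478  76.6835 -57.2413]
tool_pos [ 0.4967 -0.2928  0.2306]
tool_rot [-1.799058e+02 -6.110000e-02  6.881000e+00]
force [ 0.5604 -0.5495 -0.406 ]
wrist_torque [-0.033   0.0172  0.0405]
grip_width 0.0869
grasp_force 0.0
```

Emit:
drive_tool([
  {"x": 15, "y": -16, "z": 10, "rx": 0, "ry": 0, "rz": 0, "fingers": -1},
  {"x": 40, "y": -43, "z": 30, "rx": 0, "ry": 0, "rz": 0, "fingers": -1},
  {"x": 65, "y": -70, "z": 55, "rx": 0, "ry": 0, "rz": 0, "fingers": -0.6},
  {"x": 82, "y": -89, "z": 80, "rx": 0, "ry": 0, "rz": 0, "fingers": -0.4},
  {"x": 82, "y": -89, "z": 80, "rx": 0, "ry": 0, "rz": 0, "fingers": -0.3},
  {"x": 82, "y": -89, "z": 80, "rx": 0, "ry": 0, "rz": 0, "fingers": -0.3},
  {"x": 82, "y": -89, "z": 80, "rx": 0, "ry": 0, "rz": 0, "fingers": -0.3},
])

```text
time_s: 2.1
tool_pos: [0.5656, -0.2028, 0.1518]
tool_rot: [179.9, -0.1, 6.3]
force: [-0.5, 0.4, 0.3]
grip_width: 0.0573
grasp_force: 0.0
```

```bash
python3 st.py; python3 - <<'E'
from cell import vision
import cv2, pickle
ims=[]
for n in("top","side"):
    c=vision.read_camera(n); pickle.dump(c,open(f'{n}1.pkl','wb'))
    i=c['image'][:,:,::-1]
    i=i[130:280,150:350] if n=='top' else i[150:300,150:350]
    ims.append(cv2.resize(i,(400,300),interpolation=cv2.INTER_CUBIC))
cv2.imwrite('pics/two1.png',cv2.hconcat(ims))
E
```

```text
time_s 2.1
qpos [ 32.847   16.2606 -18.5712  95.786    5.5679  68.7431 -70.788 ]
tool_pos [ 0.5656 -0.2028  0.1518]
tool_rot [ 1.798944e+02 -7.360000e-02  6.256200e+00]
force [-0.4914  0.3944  0.3202]
wrist_torque [ 0.0304  0.0477 -0.013 ]
grip_width 0.0573
grasp_force 0.0
```

View pics/two1.png

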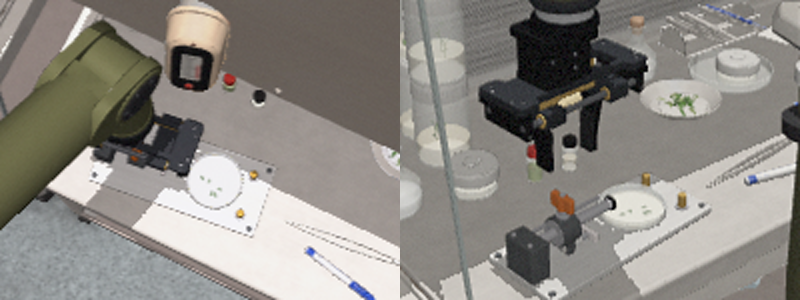

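Emit:
drive_tool([
  {"x": 4, "y": -7, "z": 10, "rx": 0, "ry": 0, "rz": 0, "fingers": -0.3},
  {"x": 4, "y": -7, "z": 30, "rx": 0, "ry": 0, "rz": 0, "fingers": -0.3},
  {"x": 4, "y": -7, "z": 45, "rx": 0, "ry": 0, "rz": 0, "fingers": -0.3},
  {"x": 4, "y": -7, "z": 58, "rx": 0, "ry": 0, "rz": 0, "fingers": -0.3},
  {"x": 4, "y": -7, "z": 67, "rx": 0, "ry": 0, "rz": 0, "fingers": -0.3},
  {"x": 4, "y": -7, "z": 73, "rx": 0, "ry": 0, "rz": 0, "fingers": -0.3},
  {"x": 4, "y": -7, "z": 73, "rx": 0, "ry": 0, "rz": 0, "fingers": -0.3},
  {"x": 4, "y": -7, "z": 73, "rx": 0, "ry": 0, "rz": 0, "fingers": -0.3},
])

```text
time_s: 3.2
tool_pos: [0.5694, -0.1935, 0.0781]
tool_rot: [180.0, -0.0, 6.4]
force: [0.5, -0.6, 0.3]
grip_width: 0.0565
grasp_force: 0.0
```

```bash
python3 st.py; python3 - <<'E'
from cell import vision
import cv2, pickle
c=vision.read_camera('side'); pickle.dump(c,open('side2.pkl','wb'))
cv2.imwrite('pics/s2.png',cv2.resize(c['image'][180:300,180:320,::-1],(700,600),interpolation=cv2.INTER_CUBIC))
E
```

```text
time_s 3.2
qpos [ 31.667   20.3832 -18.4574  99.6917   7.253   61.0318 -72.8215]
tool_pos [ 0.5694 -0.1935  0.0781]
tool_rot [ 1.799701e+02 -4.920000e-02  6.405700e+00]
force [ 0.5357 -0.6428  0.3218]
wrist_torque [ 0.0642 -0.0137 -0.0172]
grip_width 0.0565
grasp_force 0.0
```

View pics/s2.png

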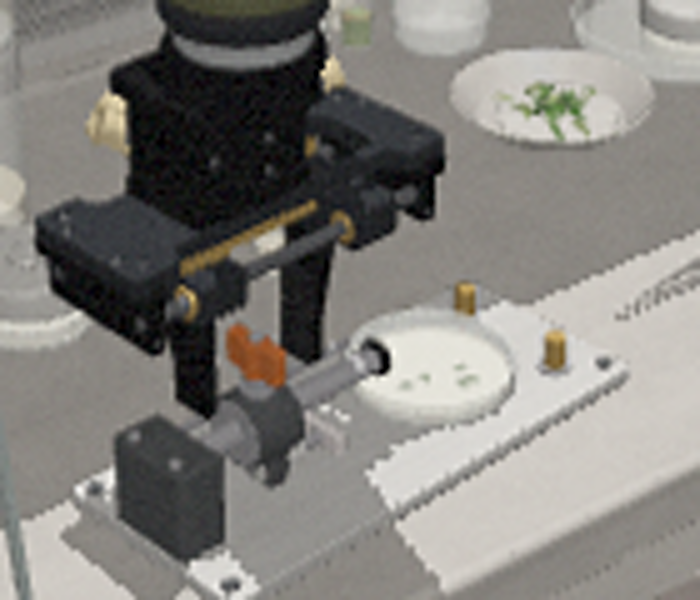

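Emit:
drive_tool([
  {"x": -1, "y": 2, "z": 0, "rx": 0, "ry": 0, "rz": 0, "fingers": 0},
  {"x": -1, "y": 2, "z": 0, "rx": 0, "ry": 0, "rz": 0, "fingers": 0.3},
  {"x": -1, "y": 2, "z": 0, "rx": 0, "ry": 0, "rz": 0, "fingers": 0.5},
  {"x": -1, "y": 2, "z": 0, "rx": 0, "ry": 0, "rz": 0, "fingers": 1},
  {"x": -1, "y": 2, "z": 0, "rx": 0, "ry": 0, "rz": 0, "fingers": 1},
  {"x": -1, "y": 2, "z": 0, "rx": 0, "ry": 0, "rz": 0, "fingers": 1},
  {"x": -1, "y": 2, "z": 0, "rx": 0, "ry": 0, "rz": 0, "fingers": 1},
], force=10)

```text
time_s: 4.12
tool_pos: [0.5682, -0.1959, 0.0776]
tool_rot: [180.0, -0.0, 6.4]
force: [-0.1, -1.4, -0.3]
grip_width: 0.0111
grasp_force: 10.0
```

```bash
python3 st.py
```

```text
time_s 4.125
qpos [ 31.8395  20.3983 -18.3792  99.7282   7.249   61.013  -72.5907]
tool_pos [ 0.5682 -0.1959  0.0776]
tool_rot [ 1.799684e+02 -5.500000e-03  6.392800e+00]
force [-0.1028 -1.3938 -0.3383]
wrist_torque [-0.2241 -0.0973 -0.0062]
grip_width 0.0111
grasp_force 10.0
```

Emit:
drive_tool([
  {"x": 0, "y": 0, "z": 0, "rx": 0, "ry": 0, "rz": 0, "fingers": 1},
  {"x": 0, "y": 0, "z": 0, "rx": 0, "ry": 0, "rz": 0, "fingers": 1},
  {"x": 0, "y": 0, "z": 0, "rx": 0, "ry": 0, "rz": -0.1, "fingers": 1},
  {"x": 0, "y": 0, "z": 0, "rx": 0, "ry": 0, "rz": -0.2, "fingers": 1},
  {"x": 0, "y": 0, "z": 0, "rx": 0, "ry": 0, "rz": -0.3, "fingers": 1},
  {"x": 0, "y": 0, "z": 0, "rx": 0, "ry": 0, "rz": -0.4, "fingers": 1},
  {"x": 0, "y": 0, "z": 0, "rx": 0, "ry": 0, "rz": -0.4, "fingers": 1},
  {"x": 0, "y": 0, "z": 0, "rx": 0, "ry": 0, "rz": -0.4, "fingers": 1},
], force=30)

```text
time_s: 5.12
tool_pos: [0.5682, -0.196, 0.0776]
tool_rot: [180.0, 0.0, 29.2]
force: [0.1, -2.8, -0.5]
grip_width: 0.0101
grasp_force: 30.0
```

```bash
python3 st.py
```

```text
time_s 5.125
qpos [ 34.8163  20.843  -21.987   99.6153   8.777   61.2051 -50.8989]
tool_pos [ 0.5682 -0.196   0.0776]
tool_rot [1.799647e+02 5.300000e-03 2.920880e+01]
force [ 0.057  -2.8467 -0.5243]
wrist_torque [-0.5885 -0.1474 -0.0307]
grip_width 0.0101
grasp_force 29.9997
```

Emit:
drive_tool([
  {"x": 0, "y": 0, "z": 0, "rx": 0, "ry": 0, "rz": -0.1, "fingers": 1},
  {"x": 0, "y": 0, "z": 0, "rx": 0, "ry": 0, "rz": -0.2, "fingers": 1},
  {"x": 0, "y": 0, "z": 0, "rx": 0, "ry": 0, "rz": -0.3, "fingers": 1},
  {"x": 0, "y": 0, "z": 0, "rx": 0, "ry": 0, "rz": -0.4, "fingers": 1},
  {"x": 0, "y": 0, "z": 0, "rx": 0, "ry": 0, "rz": -0.5, "fingers": 1},
  {"x": 0, "y": 0, "z": 0, "rx": 0, "ry": 0, "rz": -0.6, "fingers": 1},
  {"x": 0, "y": 0, "z": 0, "rx": 0, "ry": 0, "rz": -0.7, "fingers": 1},
  {"x": 0, "y": 0, "z": 0, "rx": 0, "ry": 0, "rz": -0.8, "fingers": 1},
  {"x": 0, "y": 0, "z": 0, "rx": 0, "ry": 0, "rz": -0.8, "fingers": 1},
  {"x": 0, "y": 0, "z": 0, "rx": 0, "ry": 0, "rz": -0.8, "fingers": 1},
])

```text
time_s: 6.38
tool_pos: [0.5678, -0.1954, 0.0776]
tool_rot: [-180.0, 0.0, 75.0]
force: [-0.9, -1.2, 2.1]
grip_width: 0.0101
grasp_force: 30.0
```

```bash
python3 st.py; python3 - <<'E'
from cell import vision
import cv2, pickle
ims=[]
for n in("top","side"):
    c=vision.read_camera(n); pickle.dump(c,open(f'{n}3.pkl','wb'))
    i=c['image'][:,:,::-1]
    i=i[170:260,180:300] if n=='top' else i[210:300,200:320]
    ims.append(cv2.resize(i,(400,300),interpolation=cv2.INTER_CUBIC))
cv2.imwrite('pics/two3.png',cv2.hconcat(ims))
E
```

```text
time_s 6.375
qpos [ 40.8834  22.0226 -29.4971  99.4073  12.1057  61.7831  -7.5489]
tool_pos [ 0.5678 -0.1954  0.0776]
tool_rot [-1.799559e+02  1.100000e-02  7.504050e+01]
force [-0.8834 -1.1555  2.0877]
wrist_torque [-0.2702  0.3117 -0.0187]
grip_width 0.0101
grasp_force 30.0002
```

View pics/two3.png

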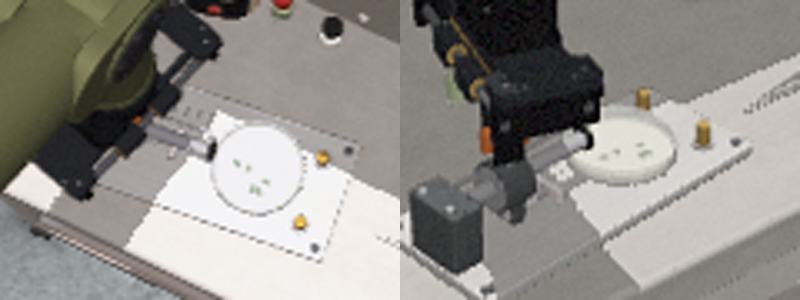

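Emit:
drive_tool([
  {"x": 0, "y": 0, "z": 0, "rx": 0, "ry": 0, "rz": -0.05, "fingers": 1},
  {"x": 0, "y": 0, "z": 0, "rx": 0, "ry": 0, "rz": -0.05, "fingers": 1},
  {"x": -0.93, "y": 0.36, "z": 0, "rx": 0, "ry": 0, "rz": -0.05, "fingers": 1},
  {"x": -2.79, "y": 1.09, "z": 0, "rx": 0, "ry": 0, "rz": -0.05, "fingers": 1},
  {"x": -4.66, "y": 1.82, "z": 0, "rx": 0, "ry": 0, "rz": -0.05, "fingers": 1},
  {"x": -6.52, "y": 2.55, "z": 0, "rx": 0, "ry": 0, "rz": -0.05, "fingers": 1},
  {"x": -8.38, "y": 3.28, "z": 0, "rx": 0, "ry": 0, "rz": -0.05, "fingers": 1},
  {"x": -10.24, "y": 4.0, "z": 0, "rx": 0, "ry": 0, "rz": -0.05, "fingers": 1},
  {"x": -12.1, "y": 4.7, "z": 0, "rx": 0, "ry": 0, "rz": -0.05, "fingers": 1},
  {"x": -13.97, "y": 5.47, "z": 0, "rx": 0, "ry": 0, "rz": -0.05, "fingers": 1},
])

```text
time_s: 7.72
tool_pos: [0.5696, -0.2106, 0.0775]
tool_rot: [-180.0, 0.0, 78.0]
force: [-4.7, 1.4, 3.9]
grip_width: 0.0098
grasp_force: 30.0
```

```bash
cat >> st.py <<'E'
e=np.array([.111,-.9938]);p=o['tool_pos'][:2]-[.5682,-.1959]
print('slide mm',p@e*1e3,'lat',(p@[.9938,.111])*1e3,'F along jig x',o['force'][:2]@e)
E
python3 st.py
```

```text
time_s 7.725
qpos [ 42.0568  22.8162 -29.564   98.4263  12.518   62.0884  -3.4776]
tool_pos [ 0.5696 -0.2106  0.0775]
tool_rot [-1.799609e+02  1.030000e-02  7.801020e+01]
force [-4.6952  1.4251  3.8939]
wrist_torque [ 0.3234  1.0964 -0.0189]
grip_width 0.0098
grasp_force 30.001
slide mm 14.804375229087047 lat -0.2764289941553438 F along jig x -1.9374033276179365
```

Emit:
drive_tool([
  {"x": -1.9, "y": 0.63, "z": 0, "rx": 0, "ry": 0, "rz": 0, "fingers": 1},
  {"x": -3.8, "y": 1.26, "z": 0, "rx": 0, "ry": 0, "rz": 0, "fingers": 1},
  {"x": -5.7, "y": 1.9, "z": 0, "rx": 0, "ry": 0, "rz": 0, "fingers": 1},
  {"x": -7.6, "y": 2.52, "z": 0, "rx": 0, "ry": 0, "rz": 0, "fingers": 1},
  {"x": -9.5, "y": 3.16, "z": 0, "rx": 0, "ry": 0, "rz": 0, "fingers": 1},
  {"x": -10.9, "y": 3.63, "z": 0, "rx": 0, "ry": 0, "rz": 0, "fingers": 1},
  {"x": -12.3, "y": 4.1, "z": 0, "rx": 0, "ry": 0, "rz": 0, "fingers": 1},
  {"x": -13.8, "y": 4.6, "z": 0, "rx": 0, "ry": 0, "rz": 0, "fingers": 1},
  {"x": -15.2, "y": 5.05, "z": 0, "rx": 0, "ry": 0, "rz": 0, "fingers": 1},
  {"x": -16.6, "y": 5.5, "z": 0, "rx": 0, "ry": 0, "rz": 0, "fingers": 1},
  {"x": -18.0, "y": 6.0, "z": 0, "rx": 0, "ry": 0, "rz": 0, "fingers": 1},
  {"x": -19, "y": 6.3, "z": 0, "rx": 0, "ry": 0, "rz": 0, "fingers": 1},
])

```text
time_s: 9.22
tool_pos: [0.5718, -0.2305, 0.0775]
tool_rot: [-180.0, 0.0, 78.0]
force: [-5.1, 1.5, 3.9]
grip_width: 0.0102
grasp_force: 30.0
```

```bash
python3 st.py; python3 - <<'E'
from cell import vision
import cv2, pickle
ims=[]
for n in("top","side"):
    c=vision.read_camera(n); pickle.dump(c,open(f'{n}4.pkl','wb'))
    i=c['image'][:,:,::-1]
    i=i[170:260,180:300] if n=='top' else i[210:300,200:320]
    ims.append(cv2.resize(i,(400,300),interpolation=cv2.INTER_CUBIC))
cv2.imwrite('pics/two4.png',cv2.hconcat(ims))
E
```

```text
time_s 9.225
qpos [ 43.0193  23.7728 -29.0059  97.0765  12.7476  62.4763  -1.8514]
tool_pos [ 0.5718 -0.2305  0.0775]
tool_rot [-1.799687e+02  1.020000e-02  7.800690e+01]
force [-5.0906  1.4805  3.874 ]
wrist_torque [ 0.4016  1.0815 -0.0908]
grip_width 0.0102
grasp_force 30.0007
slide mm 34.829851152311115 lat -0.22420174538484394 F along jig x -2.0364085883625984
```

View pics/two4.png

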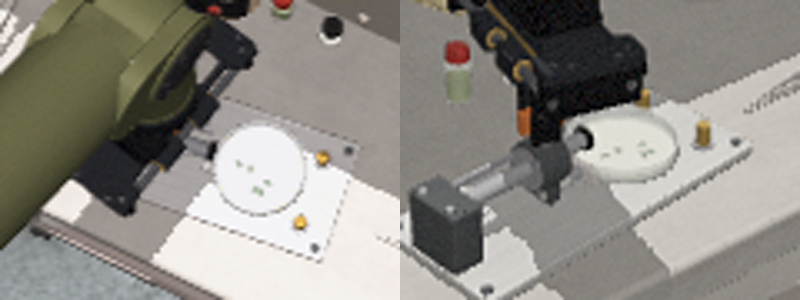

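Emit:
drive_tool([
  {"x": -0.95, "y": 0.32, "z": 0, "rx": 0, "ry": 0, "rz": 0, "fingers": 1},
  {"x": -1.9, "y": 0.63, "z": 0, "rx": 0, "ry": 0, "rz": 0, "fingers": 1},
  {"x": -2.85, "y": 0.95, "z": 0, "rx": 0, "ry": 0, "rz": 0, "fingers": 1},
  {"x": -3.8, "y": 1.26, "z": 0, "rx": 0, "ry": 0, "rz": 0, "fingers": 1},
  {"x": -3.8, "y": 1.26, "z": 0, "rx": 0, "ry": 0, "rz": 0, "fingers": 1},
])

```text
time_s: 9.95
tool_pos: [0.5723, -0.2346, 0.0775]
tool_rot: [-180.0, 0.0, 78.0]
force: [-4.8, 1.3, 3.9]
grip_width: 0.0102
grasp_force: 30.0
```

```bash
python3 st.py|tail -1
```

```text
slide mm 38.87766768422183 lat -0.22062198226597327 F along jig x -1.8127786342203394
```

Emit:
drive_tool([
  {"x": -0.95, "y": 0.32, "z": 0, "rx": 0, "ry": 0, "rz": 0, "fingers": 1},
  {"x": -1.9, "y": 0.63, "z": 0, "rx": 0, "ry": 0, "rz": 0, "fingers": 1},
  {"x": -1.9, "y": 0.63, "z": 0, "rx": 0, "ry": 0, "rz": 0, "fingers": 1},
])

```text
time_s: 10.32
tool_pos: [0.5725, -0.2365, 0.0775]
tool_rot: [-180.0, 0.0, 78.0]
force: [-4.6, 2.0, 4.0]
grip_width: 0.0097
grasp_force: 30.0
```

```bash
python3 st.py|tail -1
```

```text
slide mm 40.855560803593335 lat -0.23764612270302243 F along jig x -2.528027444120617
```

Emit:
drive_tool([
  {"x": -0.95, "y": 0.32, "z": 0, "rx": 0, "ry": 0, "rz": 0, "fingers": 1},
  {"x": -1.9, "y": 0.63, "z": 0, "rx": 0, "ry": 0, "rz": 0, "fingers": 1},
  {"x": -1.9, "y": 0.63, "z": 0, "rx": 0, "ry": 0, "rz": 0, "fingers": 1},
])

```text
time_s: 10.7
tool_pos: [0.5727, -0.2386, 0.0775]
tool_rot: [-180.0, 0.0, 78.0]
force: [-4.1, 1.2, 3.0]
grip_width: 0.0099
grasp_force: 30.0
```

```bash
python3 st.py|tail -1
```

```text
slide mm 42.94593673783419 lat -0.2225062769721205 F along jig x -1.6262996090340267
```

Emit:
drive_tool([
  {"x": -0.95, "y": 0.32, "z": 0, "rx": 0, "ry": 0, "rz": 0, "fingers": 1},
  {"x": -1.9, "y": 0.63, "z": 0, "rx": 0, "ry": 0, "rz": 0, "fingers": 1},
  {"x": -1.9, "y": 0.63, "z": 0, "rx": 0, "ry": 0, "rz": 0, "fingers": 1},
])

```text
time_s: 11.08
tool_pos: [0.573, -0.2406, 0.0775]
tool_rot: [-180.0, 0.0, 78.0]
force: [-4.4, 1.4, 3.7]
grip_width: 0.0098
grasp_force: 30.0
```

```bash
python3 st.py|tail -1
```

```text
slide mm 44.91200805833116 lat -0.21312094244265845 F along jig x -1.9065049732698691
```

Emit:
drive_tool([
  {"x": -0.95, "y": 0.32, "z": 0, "rx": 0, "ry": 0, "rz": 0, "fingers": 1},
  {"x": -1.9, "y": 0.63, "z": 0, "rx": 0, "ry": 0, "rz": 0, "fingers": 1},
  {"x": -1.9, "y": 0.63, "z": 0, "rx": 0, "ry": 0, "rz": 0, "fingers": 1},
])

```text
time_s: 11.45
tool_pos: [0.5732, -0.2423, 0.0775]
tool_rot: [-180.0, 0.0, 78.0]
force: [-4.4, 0.9, 4.1]
grip_width: 0.0102
grasp_force: 30.0
```

```bash
python3 st.py|tail -1
```

```text
slide mm 46.639000529409564 lat -0.1898159924673074 F along jig x -1.3382425727607126
```

Emit:
drive_tool([
  {"x": -0.95, "y": 0.32, "z": 0, "rx": 0, "ry": 0, "rz": 0, "fingers": 1},
  {"x": -1.9, "y": 0.63, "z": 0, "rx": 0, "ry": 0, "rz": 0, "fingers": 1},
  {"x": -1.9, "y": 0.63, "z": 0, "rx": 0, "ry": 0, "rz": 0, "fingers": 1},
])

```text
time_s: 11.82
tool_pos: [0.5734, -0.2442, 0.0775]
tool_rot: [-180.0, 0.0, 78.0]
force: [-5.8, 0.9, 4.1]
grip_width: 0.0101
grasp_force: 30.0
```

```bash
python3 st.py|tail -1
```

```text
slide mm 48.626392163769225 lat -0.19431152857376024 F along jig x -1.525778647514527
```

Emit:
drive_tool([
  {"x": -0.95, "y": 0.32, "z": 0, "rx": 0, "ry": 0, "rz": 0, "fingers": 1},
  {"x": -1.9, "y": 0.63, "z": 0, "rx": 0, "ry": 0, "rz": 0, "fingers": 1},
  {"x": -1.9, "y": 0.63, "z": 0, "rx": 0, "ry": 0, "rz": 0, "fingers": 1},
])

```text
time_s: 12.2
tool_pos: [0.5736, -0.2459, 0.0775]
tool_rot: [-180.0, -0.0, 78.0]
force: [-5.5, 1.7, 4.1]
grip_width: 0.0101
grasp_force: 30.0
```

```bash
python3 st.py|tail -1; python3 - <<'E'
from cell import vision
import cv2, pickle
ims=[]
for n in("top","side"):
    c=vision.read_camera(n); pickle.dump(c,open(f'{n}5.pkl','wb'))
    i=c['image'][:,:,::-1]
    i=i[170:260,180:300] if n=='top' else i[210:300,200:320]
    ims.append(cv2.resize(i,(400,300),interpolation=cv2.INTER_CUBIC))
cv2.imwrite('pics/two5.png',cv2.hconcat(ims))
E
```

```text
slide mm 50.291327049494384 lat -0.17854205672063195 F along jig x -2.3056568310704963
```

View pics/two5.png

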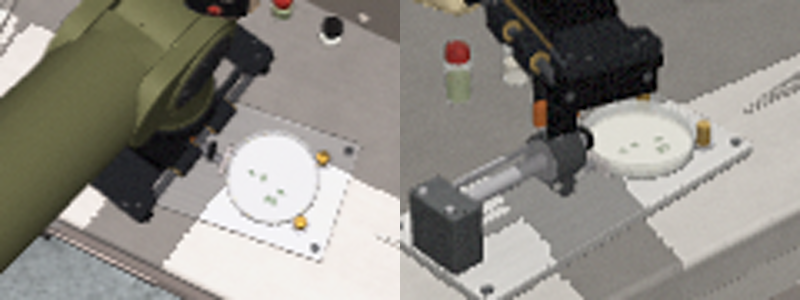

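Emit:
drive_tool([
  {"x": -0.95, "y": 0.32, "z": 0, "rx": 0, "ry": 0, "rz": 0, "fingers": 1},
  {"x": -1.9, "y": 0.63, "z": 0, "rx": 0, "ry": 0, "rz": 0, "fingers": 1},
  {"x": -1.9, "y": 0.63, "z": 0, "rx": 0, "ry": 0, "rz": 0, "fingers": 1},
])

```text
time_s: 12.68
tool_pos: [0.5737, -0.247, 0.0775]
tool_rot: [-179.9, -0.1, 78.0]
force: [-5.7, 3.7, 4.9]
grip_width: 0.0099
grasp_force: 30.0
```

```bash
python3 st.py|tail -1
```

```text
slide mm 51.40176025352768 lat -0.1797638878561379 F along jig x -4.300583118153937
```

Emit:
drive_tool([
  {"x": -0.95, "y": 0.32, "z": 0, "rx": 0, "ry": 0, "rz": 0, "fingers": 1},
  {"x": -1.9, "y": 0.63, "z": 0, "rx": 0, "ry": 0, "rz": 0, "fingers": 1},
  {"x": -1.9, "y": 0.63, "z": 0, "rx": 0, "ry": 0, "rz": 0, "fingers": 1},
])

```text
time_s: 13.05
tool_pos: [0.5739, -0.2481, 0.0774]
tool_rot: [-179.9, -0.1, 78.1]
force: [-6.3, 5.3, 6.8]
grip_width: 0.0097
grasp_force: 30.0
```

```bash
python3 st.py|tail -1
```

```text
slide mm 52.488521029598324 lat -0.1598855447358348 F along jig x -6.005050360900044
```

Emit:
drive_tool([
  {"x": -0.95, "y": 0.32, "z": 0, "rx": 0, "ry": 0, "rz": 0, "fingers": 1},
  {"x": -1.9, "y": 0.63, "z": 0, "rx": 0, "ry": 0, "rz": 0, "fingers": 1},
  {"x": -2.4, "y": 0.8, "z": 0, "rx": 0, "ry": 0, "rz": 0, "fingers": 1},
  {"x": -2.4, "y": 0.8, "z": 0, "rx": 0, "ry": 0, "rz": 0, "fingers": 1},
])

```text
time_s: 13.55
tool_pos: [0.574, -0.2493, 0.0774]
tool_rot: [-179.8, -0.2, 78.1]
force: [-8.0, 7.1, 7.4]
grip_width: 0.01
grasp_force: 30.0
```

```bash
python3 st.py|tail -1
```

```text
slide mm 53.75555765950696 lat -0.1492556847148387 F along jig x -7.916189186813172
```

Emit:
drive_tool([
  {"x": -0.95, "y": 0.32, "z": 0, "rx": 0, "ry": 0, "rz": 0, "fingers": 1},
  {"x": -1.6, "y": 0.5, "z": 0, "rx": 0, "ry": 0, "rz": 0, "fingers": 1},
  {"x": -1.6, "y": 0.5, "z": 0, "rx": 0, "ry": 0, "rz": 0, "fingers": 1},
  {"x": -1.6, "y": 0.5, "z": 0, "rx": 0, "ry": 0, "rz": 0, "fingers": 1},
])

```text
time_s: 14.05
tool_pos: [0.5742, -0.2503, 0.0774]
tool_rot: [-179.8, -0.3, 78.1]
force: [-7.3, 8.0, 7.9]
grip_width: 0.01
grasp_force: 30.0
```

```bash
python3 st.py
```

```text
time_s 14.05
qpos [ 4.40494e+01  2.49708e+01 -2.85230e+01  9.54081e+01  1.28004e+01
  6.31721e+01  6.15000e-02]
tool_pos [ 0.5742 -0.2503  0.0774]
tool_rot [-179.782    -0.2506   78.144 ]
force [-7.2617  8.0173  7.8991]
wrist_torque [ 1.8877  1.7113 -0.013 ]
grip_width 0.01
grasp_force 30.0028
slide mm 54.705150124254736 lat -0.11448283488358149 F along jig x -8.773687707208966
```

Emit:
drive_tool([
  {"x": -0.8, "y": 0.27, "z": 0, "rx": 0, "ry": 0, "rz": 0, "fingers": 1},
  {"x": -0.8, "y": 0.27, "z": 0, "rx": 0, "ry": 0, "rz": 0, "fingers": 1},
  {"x": -0.8, "y": 0.27, "z": 0, "rx": 0, "ry": 0, "rz": 0, "fingers": 1},
  {"x": -0.8, "y": 0.27, "z": 0, "rx": 0, "ry": 0, "rz": 0.08, "fingers": 1},
  {"x": -0.8, "y": 0.27, "z": 0, "rx": 0, "ry": 0, "rz": 0.16, "fingers": 1},
  {"x": -0.8, "y": 0.27, "z": 0, "rx": 0, "ry": 0, "rz": 0.24, "fingers": 1},
  {"x": -0.8, "y": 0.27, "z": 0, "rx": 0, "ry": 0, "rz": 0.3, "fingers": 1},
  {"x": -0.8, "y": 0.27, "z": 0, "rx": 0, "ry": 0, "rz": 0.3, "fingers": 1},
])

```text
time_s: 15.05
tool_pos: [0.5744, -0.2508, 0.0774]
tool_rot: [-179.7, -0.2, 61.0]
force: [-7.3, 8.7, 6.8]
grip_width: 0.0099
grasp_force: 30.0
```

```bash
python3 st.py
```

```text
time_s 15.05
qpos [ 41.7024  24.4712 -25.4624  95.437   11.2744  62.9274 -15.9986]
tool_pos [ 0.5744 -0.2508  0.0774]
tool_rot [-179.7169   -0.1831   60.9581]
force [-7.3427  8.7054  6.8078]
wrist_torque [1.968  1.7333 0.0479]
grip_width 0.0099
grasp_force 30.004
slide mm 55.26016436929295 lat 0.04775583179858489 F along jig x -9.466421115390363
```

Emit:
drive_tool([
  {"x": 0, "y": 0, "z": 0, "rx": 0, "ry": 0, "rz": 0.1, "fingers": 1},
  {"x": 0, "y": 0, "z": 0, "rx": 0, "ry": 0, "rz": 0.2, "fingers": 1},
  {"x": 0, "y": 0, "z": 0, "rx": 0, "ry": 0, "rz": 0.3, "fingers": 1},
  {"x": 0, "y": 0, "z": 0, "rx": 0, "ry": 0, "rz": 0.3, "fingers": 1},
])

```text
time_s: 15.55
tool_pos: [0.5745, -0.251, 0.0774]
tool_rot: [-179.7, -0.1, 43.7]
force: [-6.9, 7.9, 7.5]
grip_width: 0.0102
grasp_force: 30.0
```

```bash
python3 st.py
```

```text
time_s 15.55
qpos [ 39.3543  24.0033 -22.4611  95.5198   9.8218  62.6832 -32.1665]
tool_pos [ 0.5745 -0.251   0.0774]
tool_rot [-1.796997e+02 -9.530000e-02  4.374580e+01]
force [-6.8652  7.9157  7.4838]
wrist_torque [1.9063e+00 1.5310e+00 5.0000e-04]
grip_width 0.0102
grasp_force 30.004
slide mm 55.458419848140714 lat 0.16963578863381062 F along jig x -8.62866260441201
```

Emit:
drive_tool([
  {"x": 0, "y": 0, "z": 0, "rx": 0, "ry": 0, "rz": 0.1, "fingers": 1},
  {"x": 0, "y": 0, "z": 0, "rx": 0, "ry": 0, "rz": 0.2, "fingers": 1},
  {"x": 0, "y": 0, "z": 0, "rx": 0, "ry": 0, "rz": 0.3, "fingers": 1},
  {"x": 0, "y": 0, "z": 0, "rx": 0, "ry": 0, "rz": 0.4, "fingers": 1},
  {"x": 0, "y": 0, "z": 0, "rx": 0, "ry": 0, "rz": 0.5, "fingers": 1},
  {"x": 0, "y": 0, "z": 0, "rx": 0, "ry": 0, "rz": 0.6, "fingers": 1},
  {"x": 0, "y": 0, "z": 0, "rx": 0, "ry": 0, "rz": 0.65, "fingers": 1},
  {"x": 0, "y": 0, "z": 0, "rx": 0, "ry": 0, "rz": 0.66, "fingers": 1},
  {"x": 0, "y": 0, "z": 0, "rx": 0, "ry": 0, "rz": 0.66, "fingers": 1},
])

```text
time_s: 16.68
tool_pos: [0.5747, -0.2509, 0.0774]
tool_rot: [-179.7, 0.1, 6.0]
force: [-7.7, 8.1, 7.4]
grip_width: 0.01
grasp_force: 30.0
```

```bash
python3 st.py
```

```text
time_s 16.675
qpos [ 34.2614  23.1954 -16.0587  95.7147   6.8093  62.2912 -67.7727]
tool_pos [ 0.5747 -0.2509  0.0774]
tool_rot [-1.796989e+02  9.880000e-02  5.987600e+00]
force [-7.6707  8.0994  7.3981]
wrist_torque [1.929  1.5618 0.0623]
grip_width 0.01
grasp_force 30.0427
slide mm 55.368628537857695 lat 0.30846420176858497 F along jig x -8.900673950282215
```

Emit:
drive_tool([
  {"x": 0, "y": 0, "z": 0, "rx": 0, "ry": 0, "rz": 0.06, "fingers": 1},
  {"x": 0, "y": 0, "z": 0, "rx": 0, "ry": 0, "rz": 0.06, "fingers": 1},
  {"x": 0, "y": -1, "z": 0, "rx": 0, "ry": 0, "rz": 0.06, "fingers": 1},
  {"x": 0, "y": -2, "z": 0, "rx": 0, "ry": 0, "rz": 0.06, "fingers": 1},
  {"x": 0, "y": -3, "z": 0, "rx": 0, "ry": 0, "rz": 0.06, "fingers": 1},
  {"x": 0, "y": -3, "z": 0, "rx": 0, "ry": 0, "rz": 0.06, "fingers": 1},
])

```text
time_s: 17.42
tool_pos: [0.5746, -0.2507, 0.0774]
tool_rot: [-179.9, 0.0, 2.5]
force: [-5.6, 4.4, 4.4]
grip_width: 0.01
grasp_force: 30.1
```

```bash
python3 st.py
```

```text
time_s 17.425
qpos [ 33.6956  23.002  -15.4592  95.9133   6.6962  62.0646 -71.2521]
tool_pos [ 0.5746 -0.2507  0.0774]
tool_rot [-1.79914e+02  3.78000e-02  2.48980e+00]
force [-5.5858  4.368   4.3974]
wrist_torque [0.9216 1.1887 0.1297]
grip_width 0.01
grasp_force 30.0631
slide mm 55.15593135386498 lat 0.2435281565820466 F along jig x -4.960959475424896
```

Emit:
drive_tool([
  {"x": 0, "y": -1, "z": 0, "rx": 0, "ry": 0, "rz": 0.03, "fingers": 1},
  {"x": 0, "y": -2, "z": 0, "rx": 0, "ry": 0, "rz": 0.06, "fingers": 1},
  {"x": 0, "y": -2.5, "z": 0, "rx": 0, "ry": 0, "rz": 0.06, "fingers": 1},
  {"x": 0, "y": -2.5, "z": 0, "rx": 0, "ry": 0, "rz": 0.06, "fingers": 1},
])

```text
time_s: 17.92
tool_pos: [0.5746, -0.2505, 0.0775]
tool_rot: [179.9, -0.0, -1.0]
force: [-2.1, -0.5, 1.3]
grip_width: 0.0104
grasp_force: 31.1
```

```bash
python3 st.py
```

```text
time_s 17.925
qpos [ 33.1388  22.8454 -14.8519  96.0546   6.5359  61.8895 -74.707 ]
tool_pos [ 0.5746 -0.2505  0.0775]
tool_rot [ 1.799346e+02 -3.530000e-02 -1.028600e+00]
force [-2.1274 -0.5499  1.3437]
wrist_torque [-0.238   0.6156  0.3966]
grip_width 0.0104
grasp_force 31.1306
slide mm 54.97994238921813 lat 0.3276392207125067 F along jig x 0.31037969860361525
```

Emit:
drive_tool([
  {"x": 0, "y": 0, "z": 0, "rx": 0, "ry": 0, "rz": 0, "fingers": 0.5},
  {"x": 0, "y": 0, "z": 0, "rx": 0, "ry": 0, "rz": 0, "fingers": 0.2},
  {"x": 0, "y": 0, "z": 0, "rx": 0, "ry": 0, "rz": 0, "fingers": 0},
  {"x": 0, "y": 0, "z": 0, "rx": 0, "ry": 0, "rz": 0, "fingers": -0.1},
  {"x": 0, "y": 0, "z": -10, "rx": 0, "ry": 0, "rz": 0, "fingers": -0.1},
  {"x": 0, "y": 0, "z": -30, "rx": 0, "ry": 0, "rz": 0, "fingers": -0.1},
  {"x": 0, "y": 0, "z": -60, "rx": 0, "ry": 0, "rz": 0, "fingers": -0.1},
  {"x": 0, "y": 0, "z": -90, "rx": 0, "ry": 0, "rz": 0, "fingers": -0.1},
  {"x": 0, "y": 0, "z": -120, "rx": 0, "ry": 0, "rz": 0, "fingers": -0.1},
  {"x": -30, "y": 20, "z": -150, "rx": 0, "ry": 0, "rz": 0, "fingers": -0.1},
  {"x": -70, "y": 60, "z": -160, "rx": 0, "ry": 0, "rz": 0, "fingers": -0.1},
  {"x": -110, "y": 110, "z": -160, "rx": 0, "ry": 0, "rz": 0, "fingers": -0.1},
  {"x": -130, "y": 160, "z": -160, "rx": 0, "ry": 0, "rz": 0, "fingers": -0.1},
  {"x": -140, "y": 200, "z": -160, "rx": 0, "ry": 0, "rz": 0, "fingers": -0.1},
  {"x": -140, "y": 200, "z": -160, "rx": 0, "ry": 0, "rz": 0, "fingers": -0.1},
])

```text
time_s: 19.8
tool_pos: [0.4281, -0.4515, 0.239]
tool_rot: [179.8, -0.0, -1.4]
force: [-0.4, 0.2, 0.9]
grip_width: 0.0476
grasp_force: 0.0
```

```bash
python3 st.py; python3 - <<'E'
from cell import vision
from h import *
ims=[];C=[]
for n in("top","side"):
    c=vision.read_camera(n); C.append(c)
    i=c['image'][:,:,::-1]
    i=i[170:260,180:300] if n=='top' else i[210:300,200:320]
    ims.append(cv2.resize(i,(400,300),interpolation=cv2.INTER_CUBIC))
cv2.imwrite('pics/two6.png',cv2.hconcat(ims))
o=[]
for c,b in zip(C,((195,185,270,240),(215,225,280,275))):
    u,v=mask(c,(4,170,120),(16,255,255),b); o.append((u.mean(),v.mean()))
    print(len(u),o[-1])
x,e=tri(C[0],o[0],C[1],o[1]);d=x[:2]-[.5765,-.264];print(x,e,'jig x',d@[.111,-.9938])
E
```

```text
time_s 19.8
qpos [ 49.7408  14.861   -6.9594  86.6694   1.9358  78.4593 -48.8173]
tool_pos [ 0.4281 -0.4515  0.239 ]
tool_rot [ 1.798328e+02 -1.390000e-02 -1.445700e+00]
force [-0.3975  0.1821  0.8599]
wrist_torque [0.1296 0.0081 0.02  ]
grip_width 0.0476
grasp_force 0.0
slide mm 238.423068772391 lat -167.5751387046075 F along jig x -0.22510571757512043
32 (np.float64(234.8125), np.float64(210.3125))
61 (np.float64(247.47540983606558), np.float64(242.55737704918033))
[ 0.57342768 -0.24892183  0.08260101] 0.000689815109570448 jig x -0.015325715870897913
```

View pics/two6.png

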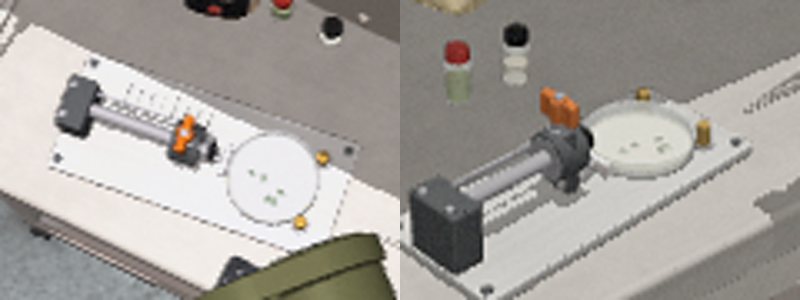

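The picture shows the wing in line across the rod (top crop 185,132). The dish sits against both posts at (322,158) and (300,222), and the gripper is clear. Handing in.

```bash
python3 -c "
from cell import workorder
print(workorder.sign_off())"
```

```text
the job is handed in; nothing more can be done
None
```

The job is handed in (no verdict was returned): the dish is home against both posts, the wing screw is turned back to its stop, and the collar stayed put when I eased the arm off; I estimate the nose presses with about 8 N, from wrist force and collar travel rather than a direct reading.

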